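Calibrate the cafe dosing scale

TASK

Calibrate the dosing scale: lift the portafilter off its weighing plate and lay it the right way up with its round head on the black tamping mat, then, with the plate empty, press the red, the white and the blue key fully down one after another, keeping the blue one down for two seconds. Then stand the larger brass weight upright in the middle of the plate, set down and not dropped, leave it there and press the green key to store the calibration. Press one key at a time and only these keys, do not lean on the plate, and leave the smaller weight, the saucers and the milk jug where they are.

Things in the scene. Friction and masses are not known exactly. Their poses are not given: they have to be found in the camera images.
- scale: Fixed grey dosing scale, 270 x 230 mm (x, y). Origin: centre of its footprint on the cart top. On its -x side, to the user, a console (x -135 to -45) rises at 0.26 rad from 32 mm high at the front to 56, with a display on the left (+y) and six keys on the right (-y), two rows of three, 38 mm apart both ways. Behind it lies the weighing plate
- plate: Bare metal weighing plate, 176 x 222 mm (x, y), fixed on the scale, top face 66 mm above the cart top; axes as the scale
- plate_centre (a point): Centre of the plate's top face (marked with a thin 52 mm circle), 45 mm behind (+x) the scale's origin
- red_cap (a point): Centre of the top face of the red key (front row, left seen by the user; power): a square cap 22 x 22 mm, standing 8 mm out of the console. z points out of the cap, square to the sloped console (leaning 0.26 rad to the user); moves with the key
- key_red (a joint): Travel of the red key: 0 up, 0.0045 m fully down, along -z of its cap. It starts to move at 1.5 N, is fully down at 5 N and springs back
- white_cap (a point): Centre of the top face of the white key (back row, left seen by the user; zero): a square cap 22 x 22 mm, standing 8 mm out of the console. z points out of the cap, square to the sloped console (leaning 0.26 rad to the user); moves with the key
- key_white (a joint): Travel of the white key: 0 up, 0.0045 m fully down, along -z of its cap. It starts to move at 1.5 N, is fully down at 5 N and springs back
- blue_cap (a point): Centre of the top face of the blue key (back row, right seen by the user; calibrate): a square cap 22 x 22 mm, standing 8 mm out of the console. z points out of the cap, square to the sloped console (leaning 0.26 rad to the user); moves with the key
- key_blue (a joint): Travel of the blue key: 0 up, 0.0045 m fully down, along -z of its cap. It starts to move at 1.5 N, is fully down at 5 N and springs back
- green_cap (a point): Centre of the top face of the green key (front row, right seen by the user; store): a square cap 22 x 22 mm, standing 8 mm out of the console. z points out of the cap, square to the sloped console (leaning 0.26 rad to the user); moves with the key
- key_green (a joint): Travel of the green key: 0 up, 0.0045 m fully down, along -z of its cap. It starts to move at 1.5 N, is fully down at 5 N and springs back
- amber_cap (a point): Centre of the top face of the amber key (front row, middle seen by the user; print, not to be pressed): a square cap 22 x 22 mm, standing 8 mm out of the console. z points out of the cap, square to the sloped console (leaning 0.26 rad to the user); moves with the key
- key_amber (a joint): Travel of the amber key: 0 up, 0.0045 m fully down, along -z of its cap. It starts to move at 1.5 N, is fully down at 5 N and springs back
- black_cap (a point): Centre of the top face of the black key (back row, middle seen by the user; units, not to be pressed): a square cap 22 x 22 mm, standing 8 mm out of the console. z points out of the cap, square to the sloped console (leaning 0.26 rad to the user); moves with the key
- key_black (a joint): Travel of the black key: 0 up, 0.0045 m fully down, along -z of its cap. It starts to move at 1.5 N, is fully down at 5 N and springs back
- portafilter: Loose bottomless portafilter, 0.42 kg, standing on the plate. Origin: centre of the underside of its round steel head, a ring 71 mm across, 32 high; z up. Along its -x: flat steel neck 12 mm wide (y), x -35 to -78, 12 to 26 above the underside; then a round rosewood handle up to 29 thick, axis 20.5 above the underside, ending at x -190. Mass centre at x -20: it stands on the head alone
- mat_top (a point): Centre of the top face of the fixed black ribbed rubber tamping mat, 160 x 200 mm (x, y), 6 mm thick, lying to the left or right of the scale
- tray: Fixed dark wooden tray, 120 x 170 mm (x, y), floor 6 mm thick, rim 14 mm high, 6 mm walls, on the other side of the scale; the two weights stand in it in a row along its y, 60 to 84 mm apart (up to 40 mm out of line). Origin: centre of the underside
- weight_500: The larger calibration weight, loose, brass, 0.5 kg: cylinder 38 mm in diameter and 48 mm high, with a neck and a 25 mm knob on top, 69 mm high in all. Origin: centre of its underside, z up
- weight_200: The smaller weight, loose, brass, 0.2 kg, bystander: cylinder 28 mm in diameter and 34 mm high, with a knob, 55 mm high in all. Origin: centre of its underside
- saucer_a: Loose cream porcelain saucer, bystander, 120 mm across, 20 mm high. Origin: centre of its underside
- saucer_b: Second saucer, the same
- jug: Loose steel milk jug, bystander, 78 mm across at the belly, 100 mm high, bar handle reaching 68 mm along its +y; a dial thermometer stands in it (dial 44 mm across), top 135 mm above the cart top. Origin: centre of its underside
Things that resemble listed ones, but are neither listed nor needed, are in the scene too. Leave any orange look-alike of the portafilter alone.

How it is judged:
By the outcome, as a careful person would: the job done as asked, in the order asked, and still so for the second after the job is handed in, with the robot touching nothing.
It also fails if it takes over 72 s, if anything falls off the work surface, if the arm or the gripper's body presses on something with over 40 N, if the wrist force passes 120 N, or if a joint passes its speed limit or range.

ROBOT

A 6-joint arm with a two-finger parallel gripper is mounted at the origin on the work surface. World frame = base frame: x ahead of the robot, y to its left, z up, the work surface at z = 0. Lengths are in m, angles in rad, forces in N, time in s.
With the tool pointing down it reaches from about 0.275 to 1 m from the base axis. Payload 8.4 kg.
Tool frame: the origin (TCP) lies on the centre line of the jaws, within the pads' length; the fingertips stand 17 mm ahead of it and the grasp point (between the pads) lies 2 mm behind it (bot.tcp_to_tips is the z of the fingertips in the tool frame, in m); z points along the fingers, y is the line along which they close (so a half turn about z gives the same grasp; the last joint's range is limited). The gripper opens to 85 mm and grips with 20 to 120 N. Pads are 22 mm wide; open, the fingers measure 114 mm over their backs; the gripper's body (76 mm by 85 mm) begins 54 mm behind the grasp point. The pads swing forward as they close: fully open they stand 13 mm farther back than shut.
Start: joints at [1.259, 0.353, 1.633, -0, 1.155, -0.002], TCP at [0.191, 0.595, 0.248] pointing down, gripper open.
Joint ranges: [-2.63, 2.63], [-0.92, 2.1], [0.06, 2.66], [-1.3, 4.44], [0, 2.69], [-3.02, 3.02]. Speed limits (rad/s): [2.22, 2.22, 2.79, 3.14, 3.14, 3.14].

INTERFACE

Orientations are given as a unit quaternion [x, y, z, w].
In Python, from workcell import bot, hand, kinematics, get_obs, vision, hand_in gives the robot as it stands. The module is installed in compiled form; this text tells all that it offers. Calls block until the motion is done:
- bot.reach(position, orientation): joint-space move of the TCP to a pose.
- bot.servo_line(position, ori=None, velocity=0.15): straight line of the TCP; ori=None keeps the orientation; velocity is the mean speed in m/s.
- bot.goto_joints(angles): joint-space move.
- hand.move_gripper(opening, strength=None): finger opening in m; strength is the grip in N (None keeps the last); returns when the fingers have stopped.
- bot.dwell(seconds).
- kinematics.solve_ik(position, orientation): joint angles nearest the present ones, or None.
- get_obs(): the state.
- vision.read_camera(name): name is "side" or "top"; returns a dict with "frame" (400x640x3 uint8, red, green, blue), "intrinsics" (3x3 intrinsics, pixels), "dist" ([k1, k2, p1, p2, k3] as OpenCV has them; the pictures are not rectified), "view" (4x4, takes a point from world to camera coordinates). Camera axes: x right, y down, z forward; pixel columns grow to the right and rows downward; lengths in m; the calibration is good to about 2 mm. A picture is of the moment at which its call begins. There is no depth.
A pose or a line that the arm cannot do raises bot.IKError and nothing moves.
- hand_in(): hands the job in; it is judged then, once.
The state is a dict: "time_s": time; "joint_pos": joint angles; "joint_vel": joint speeds; "joint_efforts": joint torques, N m; "position": TCP position; "orientation": TCP orientation; "wrist_force": force on the tool from outside, world axes, zero at the start; "ft_torque": the same for the moment, N m; "gripper_width": finger opening in m; "grip_force": force on a finger pad.
Only numpy, scipy, OpenCV 4.12 (cv2) and the standard library are available. Lean on these libraries where they do the work, as an engineer would, in place of code of your own. Each camera call takes 0.05 s, during which the arm holds its last target. There are 200 camera calls.

## Working session

There is one attempt and no reset: what is moved stays moved. The work goes in short steps, each a Python script; the robot and the scene stay as the last script left them, time stands still between calls to the robot, and variables do not carry over. Pictures are saved under pics/ and viewed, at most 10 in all, crops included, and the job is handed in when it is done.

```bash
mkdir -p pics; python3 - <<'E'
from workcell import *
import cv2,numpy as np
for n in("top","side"):
    c=vision.read_camera(n); cv2.imwrite(f"pics/{n}0.png",c["frame"][...,::-1])
    print(n,c["intrinsics"].tolist(),c["dist"],np.round(c["view"],4).tolist())
o=get_obs();print(o["time_s"],o["orientation"],o["wrist_force"],bot.tcp_to_tips)
E
```

```text
top [[381.2075362785076, 0.0, 315.8305025094362], [0.0, 381.2075362785076, 193.4061074839865], [0.0, 0.0, 1.0]] [-0.0888381  0.         0.         0.         0.       ] [[-0.0004, -1.0, 0.0021, 0.089], [-0.9796, -0.0, -0.2009, 0.5459], [0.2009, -0.0022, -0.9796, 1.0914], [0.0, 0.0, 0.0, 1.0]]
side [[494.35996618448445, 0.0, 325.2266192398816], [0.0, 494.35996618448445, 200.45374283365766], [0.0, 0.0, 1.0]] [-0.11806331  0.          0.          0.          0.        ] [[0.9936, -0.1115, 0.0178, -0.5348], [-0.0584, -0.6428, -0.7638, 0.1602], [0.0966, 0.7579, -0.6452, 1.2886], [0.0, 0.0, 0.0, 1.0]]
0.1 [ 1.54259920e-01  9.88030113e-01 -6.03923689e-04 -8.60106622e-05] [-0.0635581  -0.25611187 -0.10830357] 0.017
```

View pics/top0.png

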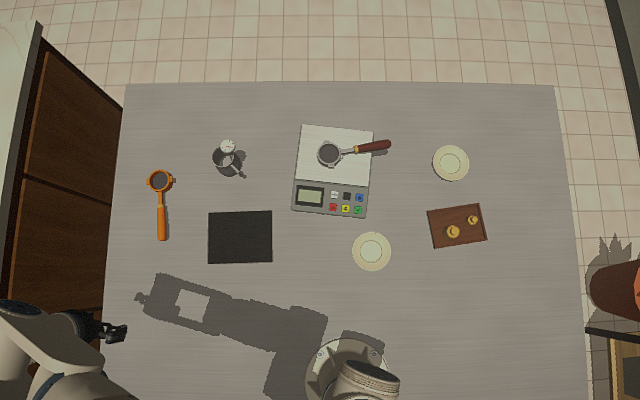

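View pics/side0.png

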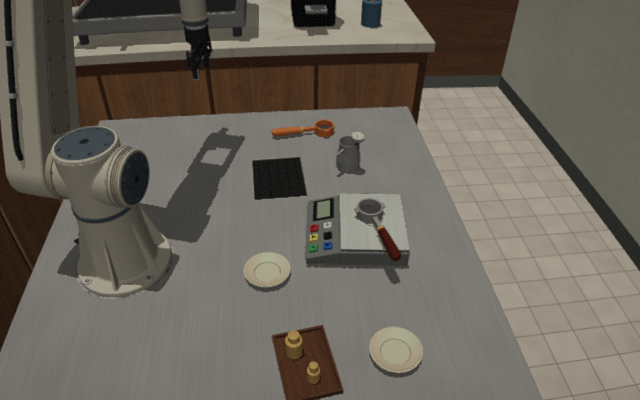

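The top view shows the scale at about (332,170), with the portafilter head at (329,153) and its handle end at (390,144). The mat is at (240,237), the large weight at (453,231), the small one at (473,219) and the jug at (228,158). In the side view the keys are at about (313–327, 225–248) and the large weight at (294,345). I'll enlarge these regions to get accurate pixels.

```bash
python3 - <<'E'
import cv2,numpy as np
T=cv2.imread("pics/top0.png");S=cv2.imread("pics/side0.png")
def crop(I,x0,y0,x1,y1,k,st=10):
    c=cv2.resize(I[y0:y1,x0:x1],None,fx=k,fy=k,interpolation=cv2.INTER_CUBIC)
    for x in range(-(-x0//st)*st,x1,st):
        cv2.line(c,(int((x-x0+.5)*k),0),(int((x-x0+.5)*k),6),(0,0,255),1);cv2.putText(c,str(x),(int((x-x0+.5)*k)-10,16),0,.35,(0,0,255),1)
    for y in range(-(-y0//st)*st,y1,st):
        cv2.line(c,(0,int((y-y0+.5)*k)),(6,int((y-y0+.5)*k)),(0,0,255),1);cv2.putText(c,str(y),(8,int((y-y0+.5)*k)+4),0,.35,(0,0,255),1)
    return c
cv2.imwrite("pics/a.png",crop(T,284,116,400,222,5.6))
cv2.imwrite("pics/b.png",crop(S,298,185,418,272,6.5))
a=crop(T,422,196,492,254,6);b=crop(S,268,322,346,400,5)
C=np.zeros((max(a.shape[0],b.shape[0]),a.shape[1]+b.shape[1],3),np.uint8);C[:a.shape[0],:a.shape[1]]=a;C[:b.shape[0],a.shape[1]:]=b[:, :]
C=C[:, :];print(C.shape);cv2.imwrite("pics/c.png",cv2.resize(C,(800,int(C.shape[0]*800/C.shape[1]))))
E
```

```text
(390, 810, 3)
```

View pics/a.png

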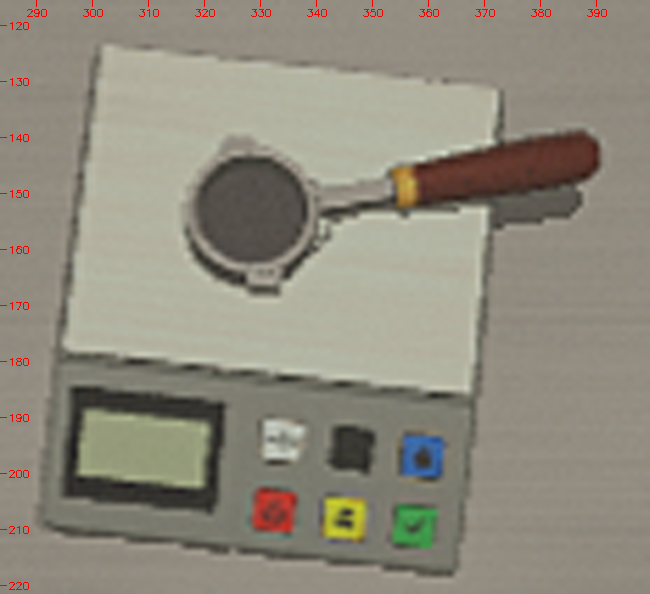

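View pics/b.png

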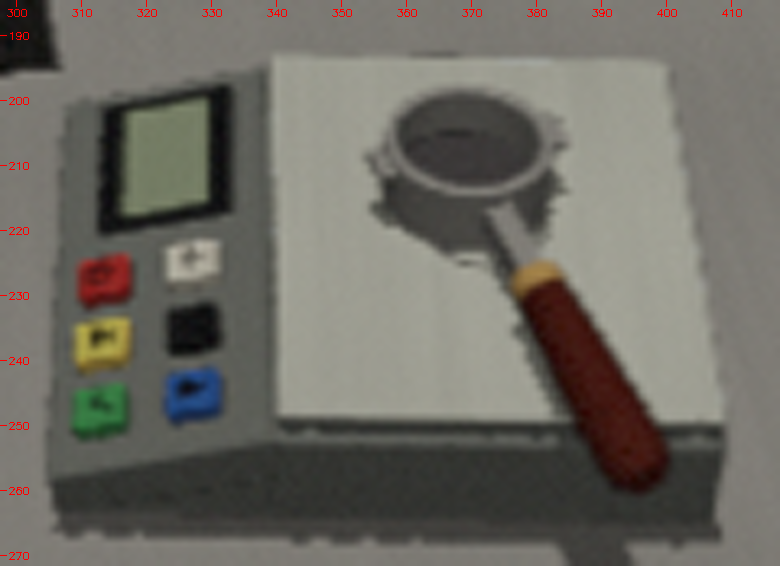

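View pics/c.png

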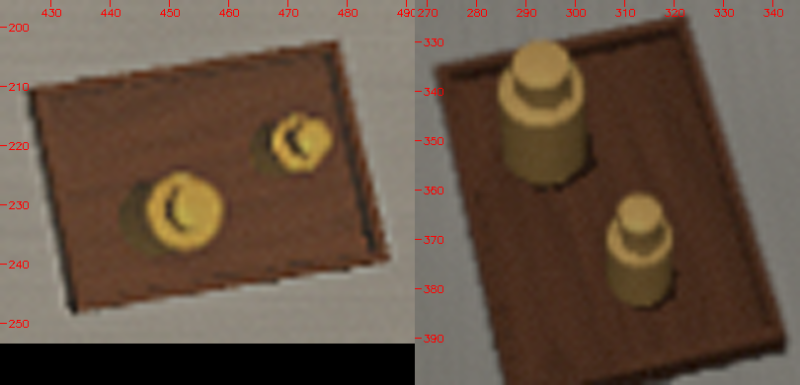

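Crop readings:
- **Top crop:** plate corners at about (301.5,123.5), (372.6,131.8), (367.6,186.2) and (294.6,178.4). The caps, rim and handle are clear.
- **Side crop:** plate corners at about (339,193), (399.7,194), (408.9,249.7) and (340.1,248.5).
- **Weights:** the larger one is at top (452.6,231.3) and its knob is at side (293.3,334.9).

Next I'll fit these points.

```bash
cat > h.py <<'E'
from workcell import *
import cv2,numpy as np
from scipy.optimize import least_squares
from scipy.spatial.transform import Rotation as R
CAM={n:vision.read_camera(n) for n in("top","side")}
def proj(n,P):
    c=CAM[n];V=np.array(c["view"])
    return cv2.projectPoints(np.float64(P).reshape(-1,1,3),cv2.Rodrigues(V[:3,:3])[0],V[:3,3],np.array(c["intrinsics"]),np.array(c["dist"]))[0][:,0]
def onz(n,px,z):
    c=CAM[n];V=np.array(c["view"]);r=V[:3,:3].T
    q=cv2.undistortPoints(np.float64(px).reshape(-1,1,2),np.array(c["intrinsics"]),np.array(c["dist"]))[:,0]
    d=np.c_[q,np.ones(len(q))]@r.T;o=-r@V[:3,3]
    return o+d*((np.asarray(z)-o[2])/d[:,2])[:,None]
def tri(pt,ps):
    f=lambda P:np.r_[(proj("top",P)[0]-pt),(proj("side",P)[0]-ps)]
    s=least_squares(f,onz("top",[pt],.05)[0]);return s.x,f(s.x)
E
cat > m.py <<'E'
from h import *
np.set_printoptions(precision=4,suppress=True)
A=lambda L:np.array([284,116])+np.array(L)/5.6-.5
B=lambda L:np.array([298,185])+np.array(L)/6.5-.5
pt=A([(101,45),(499,91),(471,396),(62,352)]);ps=B([(664,62),(724,424),(277,416),(270,57)])
L=np.array([(88,111,66),(88,-111,66),(-88,-111,66),(-88,111,66)])/1e3
def W(q,L):return R.from_euler("z",q[2]).apply(L)+[q[0],q[1],0]
ft=lambda q:(proj("top",W(q,L))-pt).ravel(); fs=lambda q:(proj("side",W(q,L))-ps).ravel()
for f in(ft,fs,lambda q:np.r_[ft(q),fs(q)]):
    s=least_squares(f,[.65,0,0]);print("plate centre,yaw",s.x,s.fun)
q=s.x
kt=A([(274,511),(345,519),(415,526),(283,440),(352,449),(423,457)]);ks=B([(104,274),(102,337),(100,402),(193,257),(193,323),(193,389)])
for n,a,b in zip("red amb grn wht blk blu".split(),kt,ks):
    x,r=tri(a,b);l=R.from_euler("z",-q[2]).apply(x-[q[0],q[1],0])+[.045,0,0]
    t=onz("top",[a],x[2])[0];print(n,x,"scale frame",l,r)
D={"rim":((252,210),(470,142)),"end":((588,152),(640,468)),"gold":((405,187),(535,280))}
for n,(a,b) in D.items(): print(n,*tri(A(a),B(b)), "at z98",onz("top",[A(a)],.098),onz("side",[B(b)],.098))
C=lambda u,v:(422+u/5.926-.5,196+v/5.926-.5)
E_=lambda u,v:(268+(u-414.8)/4.938-.5,322+v/4.938-.5)
print("w500 knob",*tri(C(190,208),E_(542,66)),onz("top",[C(190,208)],.075),onz("side",[E_(542,66)],.075),"body",onz("top",[C(184,212)],.054),onz("side",[E_(541,93)],.054))
print("w200 knob",*tri(C(315,138),E_(640,214)))
T=CAM["top"]["frame"].astype(int)
m=np.zeros(T.shape[:2],np.uint8);m[200:275,195:285]=(T[200:275,195:285].max(2)<60)
n,l,s_,c=cv2.connectedComponentsWithStats(m);i=1+s_[1:,4].argmax()
ct=cv2.findContours((l==i).astype(np.uint8),0,2)[0][0][:,0]
P=onz("top",ct,.006)[:,:2]*1e3;r=cv2.minAreaRect(P.astype(np.float32));print("mat",r)
E
python3 m.py
```

```text
plate centre,yaw [ 0.6649  0.0332 -0.1149] [-0.0466  0.0544  0.0529 -0.2947  0.251   0.3183 -0.2557 -0.1067]
plate centre,yaw [ 0.6672  0.0297 -0.1194] [ 0.2168  0.0796  0.292  -0.0153 -0.2204  0.1288 -0.2902 -0.3125]
plate centre,yaw [ 0.6664  0.0318 -0.1169] [ 0.4874 -0.4365  0.5523 -0.6555  0.6559 -0.0833  0.1839 -0.6452 -0.3101
 -0.4005 -0.0968 -0.6248 -0.5221 -0.3581 -0.7491 -0.6955]
red [0.5086 0.0389 0.0449] scale frame [-0.1125 -0.0113  0.0449] [-0.0329 -0.5257 -0.461   0.1059]
amb [0.5042 0.0008 0.0457] scale frame [-0.1125 -0.0497  0.0457] [-0.0359 -0.558  -0.4794  0.1084]
grn [ 0.5001 -0.0368  0.0466] scale frame [-0.1122 -0.0874  0.0466] [-0.0331 -0.5023 -0.4228  0.0942]
wht [0.5453 0.0342 0.0557] scale frame [-0.0755 -0.0117  0.0557] [-0.0266 -0.4847 -0.4217  0.1058]
blk [ 0.541  -0.0029  0.0539] scale frame [-0.0755 -0.0491  0.0539] [-0.0312 -0.5539 -0.472   0.1166]
blu [ 0.5365 -0.041   0.0546] scale frame [-0.0755 -0.0874  0.0546] [-0.034  -0.5882 -0.4908  0.1195]
rim [0.662  0.0514 0.0947] [-0.015  -0.5132 -0.4438  0.143 ] at z98 [[0.6594 0.0514 0.098 ]] [[0.6624 0.0481 0.098 ]]
end [ 0.6957 -0.1305  0.0876] [ 0.0008  0.0411  0.0316 -0.0106] at z98 [[ 0.6922 -0.1284  0.098 ]] [[ 0.6923 -0.1401  0.098 ]]
gold [ 0.6745 -0.0305  0.0924] [-0.0028 -0.1098 -0.0902  0.0295] at z98 [[ 0.6723 -0.0299  0.098 ]] [[ 0.673  -0.0363  0.098 ]]
w500 knob [ 0.4322 -0.3178  0.0684] [-0.0328 -0.357  -0.2555  0.0455] [[ 0.4304 -0.3154  0.075 ]] [[ 0.4326 -0.3222  0.075 ]] body [[ 0.4306 -0.3199  0.054 ]] [[ 0.4316 -0.3217  0.054 ]]
w200 knob [ 0.4681 -0.3888  0.0594] [-0.0263 -0.3112 -0.2093  0.0411]
mat ((420.3935546875, 323.98223876953125), (157.3563995361328, 197.1409149169922), 2.233041286468506)
```

The fits agree: cap heights and key spacing match the drawing, and camera disagreement is 3 mm or less, which I average out. Now I'll check IK and pick up the portafilter.

```bash
cat >> h.py <<'E'
yaw=-.117; PC=np.array([.666,.0317,.066]); Rs=R.from_euler("z",yaw)
def sc(p): return PC+Rs.apply(np.array(p)-[.045,0,.066])   # scale frame -> world
HEAD=np.array([.661,.0498]); HD=np.deg2rad(-79.5); W5=np.array([.431,-.3205])
def ori(z,y):
    z=np.array(z,float);y=np.array(y,float);y-=z*(y@z);y/=np.linalg.norm(y)
    return R.from_matrix(np.c_[np.cross(y,z),y,z]).as_quat()
def down(a): return ori([0,0,-1],[np.cos(a),np.sin(a),0]) # a: direction of tool y
def st(t=""):
    o=get_obs();print(t,"t%.2f"%o["time_s"],"p",np.round(o["position"],4),"F",np.round(o["wrist_force"],2),"w %.4f gf %.1f"%(o["gripper_width"],o["grip_force"]),"q6 %.2f"%o["joint_pos"][5]);return o
E
python3 - <<'E'
from h import *
u=lambda a:np.array([np.cos(a),np.sin(a)])
g=HEAD+.057*u(HD);M=np.array([.4204,.324])
for s in(1,-1):
    a=HD+s*np.pi/2
    print(s,"grasp",kinematics.solve_ik([*g,.088],down(a)))
    for d in(-130,180,-160,-100):
        d=np.deg2rad(d);q=kinematics.solve_ik([*(M+.057*u(d)),.03],down(d+s*np.pi/2));print(np.rad2deg(d),None if q is None else np.round(q,2))
z=Rs.apply([np.sin(.26),0,-np.cos(.26)])
for y in([0,1,0],[0,-1,0],[1,0,0],[-1,0,0]): print("key",y,kinematics.solve_ik(sc([-.1125,-.0115,.09]),ori(z,Rs.apply(y))))
for a in(0,45,90,-45,-90,180):print("w",a,kinematics.solve_ik([*W5,.036],down(np.deg2rad(a))))
E
```

```text
1 grasp [-1.15362392e-02  5.94797420e-01  1.64040028e+00 -4.44089210e-16
  9.06394950e-01 -1.94795811e-01]
-130.0 [ 0.63  0.46  2.1  -0.    0.58  1.33]
180.0 [ 0.73  0.48  2.08 -0.    0.59  2.3 ]
-160.0 [ 0.69  0.47  2.1  -0.    0.58  1.91]
-100.0 [ 0.58  0.48  2.07 -0.    0.59  0.75]
-1 grasp [-1.15362392e-02  5.94797420e-01  1.64040028e+00 -4.44089210e-16
  9.06394950e-01  2.94679684e+00]
-130.0 [ 0.63  0.46  2.1  -0.    0.58 -1.82]
180.0 [ 0.73  0.48  2.08 -0.    0.59 -0.85]
-160.0 [ 0.69  0.47  2.1  -0.    0.58 -1.23]
-100.0 [ 0.58  0.48  2.07 -0.    0.59 -2.39]
key [0, 1, 0] [ 0.1099567   0.31508638  2.17837553 -0.14962736  0.3985153  -1.21316394]
key [0, -1, 0] [ 0.1099567   0.31508638  2.17837553 -0.14962736  0.3985153   1.92842872]
key [1, 0, 0] [ 0.1099567   0.31508638  2.17837553 -0.14962736  0.3985153   0.35763239]
key [-1, 0, 0] [ 0.1099567   0.31508638  2.17837553 -0.14962736  0.3985153  -2.78396026]
w 0 [-6.42197816e-01  5.16073737e-01  1.96572169e+00 -4.44089210e-16
  6.59797227e-01 -6.42197816e-01]
w 45 [-6.42197816e-01  5.16073737e-01  1.96572169e+00 -4.44089210e-16
  6.59797227e-01 -1.42759598e+00]
w 90 [-6.42197816e-01  5.16073737e-01  1.96572169e+00 -4.44089210e-16
  6.59797227e-01 -2.21299414e+00]
w -45 [-6.42197816e-01  5.16073737e-01  1.96572169e+00 -4.44089210e-16
  6.59797227e-01  1.43200347e-01]
w -90 [-6.42197816e-01  5.16073737e-01  1.96572169e+00 -4.44089210e-16
  6.59797227e-01  9.28598510e-01]
w 180 [-6.42197816e-01  5.16073737e-01  1.96572169e+00 -4.44089210e-16
  6.59797227e-01  2.49939484e+00]
```

```bash
python3 - <<'E'
from h import *
u=lambda a:np.array([np.cos(a),np.sin(a)])
g=HEAD+.057*u(HD)
hand.move_gripper(.05,40)
bot.reach([*g,.20],down(HD+np.pi/2));st("above")
bot.servo_line([*g,.088]);st("at")
hand.move_gripper(0,40);st("grip")
bot.servo_line([*g,.108],velocity=.08);st("lift")
for n in("top","side"):
    c=vision.read_camera(n);cv2.imwrite(f"pics/{n}1.png",c["frame"][...,::-1])
a=cv2.imread("pics/top1.png")[100:230,270:410];b=cv2.imread("pics/side1.png")[150:280,290:430]
cv2.imwrite("pics/d.png",cv2.resize(np.hstack([a,b]),None,fx=2.85,fy=2.85,interpolation=cv2.INTER_CUBIC))
E
```

```text
above t3.57 p [ 0.6714 -0.0053  0.2001] F [ 0.25 -0.81  0.32] w 0.0500 gf 0.0 q6 -0.19
at t4.47 p [ 0.6721 -0.0062  0.0889] F [-0.95  0.04  0.11] w 0.0501 gf 0.0 q6 -0.19
grip t4.89 p [ 0.672  -0.0063  0.0889] F [0.06 0.5  6.6 ] w 0.0109 gf 43.3 q6 -0.19
lift t5.29 p [ 0.6716 -0.0063  0.1085] F [-0.05  0.2  -4.7 ] w 0.0108 gf 42.1 q6 -0.19
```

View pics/d.png

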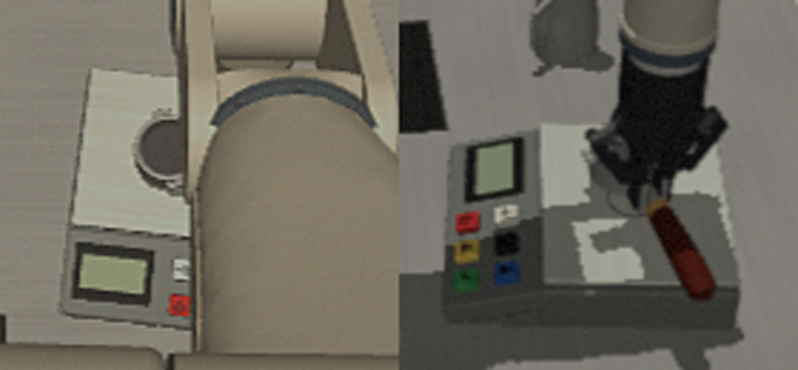

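The picture shows the neck held and the portafilter lifted, with a wrist load of −4.7 N that matches its weight. I'll carry it to the mat.

```bash
python3 - <<'E'
from h import *
u=lambda a:np.array([np.cos(a),np.sin(a)])
g=HEAD+.057*u(HD);d=np.deg2rad(-130);M=np.array([.4204,.324]);m=M+.057*u(d);o=down(d+np.pi/2)
bot.servo_line([*g,.2],velocity=.2)
bot.reach([*m,.14],o);st("over mat")
bot.servo_line([*m,.034]);f0=st("low")["wrist_force"][2]
z=.034
while z>.0255:
    z-=.001;bot.servo_line([*m,z],velocity=.05)
    if get_obs()["wrist_force"][2]>f0+2.5:break
st("set %.3f"%z)
hand.move_gripper(.04);bot.dwell(.1);st("open")
bot.servo_line([*m,.14],velocity=.25)
hand.move_gripper(0)
z=Rs.apply([np.sin(.26),0,-np.cos(.26)]);q=ori(z,Rs.apply([1,0,0]))
bot.reach(sc([-.1124,-.0115,.0457])-.055*z,q);st("above red")
for n in("top","side"):
    c=vision.read_camera(n);cv2.imwrite(f"pics/{n}2.png",c["frame"][...,::-1])
a=cv2.imread("pics/top2.png")[180:330,180:320];b=cv2.imread("pics/side2.png")[120:270,220:360]
cv2.imwrite("pics/e.png",cv2.resize(np.hstack([a,b]),None,fx=2.85,fy=2.85,interpolation=cv2.INTER_CUBIC))
E
```

```text
over mat t7.62 p [0.3843 0.2802 0.1398] F [ 0.53  0.35 -4.  ] w 0.0110 gf 42.1 q6 1.32
low t8.47 p [0.3844 0.2806 0.0345] F [ 0.85  0.8  -4.23] w 0.0113 gf 42.1 q6 1.33
set 0.028 t9.97 p [0.3837 0.2802 0.0286] F [-2.57 -3.15 10.36] w 0.0108 gf 44.2 q6 1.33
open t10.47 p [0.3838 0.2804 0.028 ] F [-0.68  0.25  0.52] w 0.0398 gf 0.0 q6 1.33
above red t12.57 p [0.4945 0.0407 0.099 ] F [-0.31  0.06  0.11] w -0.0004 gf 0.0 q6 0.37
```

View pics/e.png

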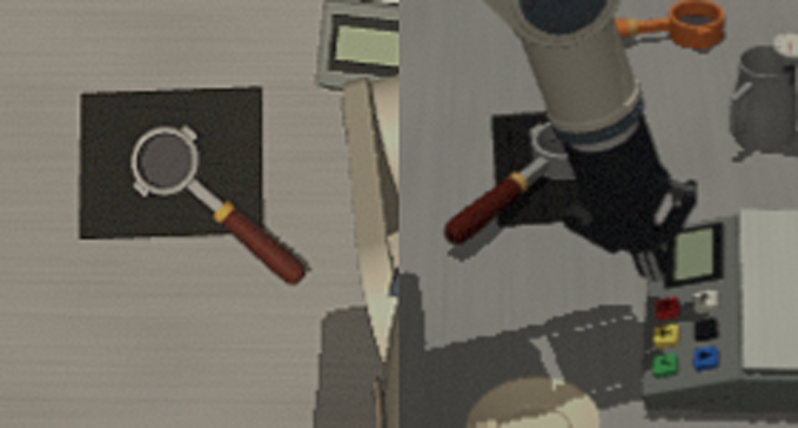

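The portafilter lies right way up with its head centred on the mat, and the handle is clear of everything. I'll press red first as a test of the key approach.

```bash
cat >> h.py <<'E'
KZ=Rs.apply([np.sin(.26),0,-np.cos(.26)]); KQ=ori(KZ,Rs.apply([1,0,0]))
K=dict(red=(-.1124,-.0115,.0457),white=(-.0756,-.0115,.0555),blue=(-.0756,-.0875,.0555),green=(-.1124,-.0875,.0457))
def press(n,hold):
    P=lambda h:sc(K[n])-KZ*(.017+h)
    if np.linalg.norm(get_obs()["position"]-P(.03))>.012: bot.reach(P(.03),KQ)
    bot.servo_line(P(.004),velocity=.1);bot.dwell(.1);b=-np.array(get_obs()["wrist_force"])@KZ
    h=.004;log=[];t0=None
    while h>-.011:
        h-=.001;bot.servo_line(P(h),velocity=.05);o=get_obs()
        f=-np.array(o["wrist_force"])@KZ-b;log.append((round(h*1e3,1),round(f,1)))
        if f>8.5:break
    print(n,"base %.1f"%b,log,"meas h %.1f mm"%(1e3*((sc(K[n])-o["position"])@KZ-.017)))
    bot.dwell(hold);o=get_obs();print("held f %.1f"%(-np.array(o["wrist_force"])@KZ-b))
    bot.servo_line(P(.03),velocity=.15);st(n)
E
python3 -c "
from h import *
press('red',.3)"
```

```text
red base 0.3 [(3.0, np.float64(-0.4)), (2.0, np.float64(0.4)), (1.0, np.float64(-0.4)), (0.0, np.float64(1.8)), (-1.0, np.float64(1.4)), (-2.0, np.float64(2.3)), (-3.0, np.float64(3.0)), (-4.0, np.float64(5.2)), (-5.0, np.float64(16.7))] meas h -4.5 mm
held f 16.9
red t16.30 p [0.4967 0.0401 0.0913] F [0.55 0.55 0.32] w -0.0001 gf 0.0 q6 0.37
```

Red behaved exactly as drawn: contact at 0 and a hard stop at −4.5 mm. White and blue next.

```bash
python3 -c "
from h import *
press('white',.3);press('blue',2.5)
z=.066
c=vision.read_camera('top')
bot.servo_line(get_obs()['position']+np.array([-.02,0,.08]),velocity=.25)
hand.move_gripper(.06)
bot.reach([*W5,.16],down(np.deg2rad(-45)));st('above weight')
for n in('top','side'):
    c=vision.read_camera(n);cv2.imwrite(f'pics/{n}3.png',c['frame'][...,::-1])
a=cv2.imread('pics/top3.png')[180:270,410:500];b=cv2.imread('pics/side3.png')[300:400,250:350]
cv2.imwrite('pics/f.png',np.hstack([cv2.resize(i,(400,400),interpolation=cv2.INTER_CUBIC) for i in(a,b)]))
"
```

```text
white base -0.1 [(3.0, np.float64(0.2)), (2.0, np.float64(1.1)), (1.0, np.float64(-0.4)), (0.0, np.float64(1.8)), (-1.0, np.float64(2.3)), (-2.0, np.float64(3.2)), (-3.0, np.float64(4.6)), (-4.0, np.float64(5.7)), (-5.0, np.float64(15.0))] meas h -4.5 mm
held f 15.5
white t20.12 p [0.5332 0.0358 0.101 ] F [ 0.16 -0.26 -0.24] w -0.0002 gf 0.0 q6 0.32
blue base 0.5 [(3.0, np.float64(-0.2)), (2.0, np.float64(-1.0)), (1.0, np.float64(-0.7)), (0.0, np.float64(0.6)), (-1.0, np.float64(1.3)), (-2.0, np.float64(3.0)), (-3.0, np.float64(3.2)), (-4.0, np.float64(3.3)), (-5.0, np.float64(13.3))] meas h -4.5 mm
held f 13.5
blue t26.16 p [ 0.5243 -0.0397  0.101 ] F [-0.65 -0.49  0.42] w -0.0004 gf 0.0 q6 0.07
above weight t28.40 p [ 0.4312 -0.3197  0.16  ] F [-0.78 -0.04  0.37] w 0.0599 gf 0.0 q6 0.14
```

View pics/f.png

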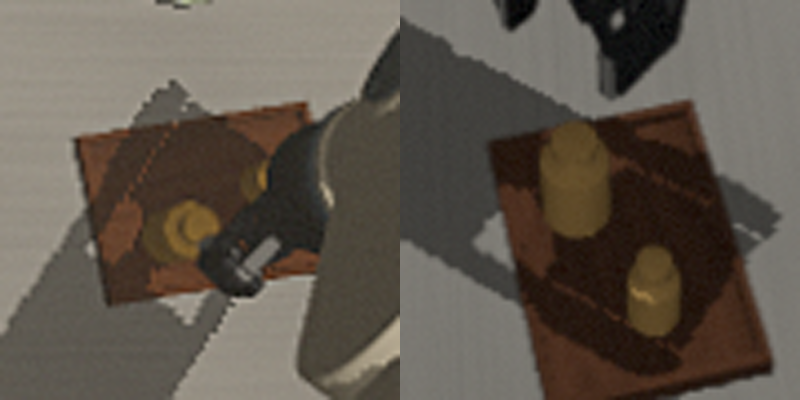

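The weights and tray are undisturbed. The row between the weights runs at about −61°, so I'll close the jaws across it at 29°.

```bash
python3 - <<'E'
from h import *
qd=down(np.deg2rad(29))
print(kinematics.solve_ik([*PC[:2],.1],qd))
bot.reach([*W5,.15],qd)
bot.servo_line([*W5,.036],velocity=.15);st("at")
hand.move_gripper(0,50);st("grip")
bot.servo_line([*W5,.06],velocity=.1);st("lift")
bot.servo_line([*W5,.2],velocity=.25)
bot.reach([*PC[:2],.16],qd);st("over plate")
for n in('top','side'):
    c=vision.read_camera(n);cv2.imwrite(f'pics/{n}4.png',c['frame'][...,::-1])
bot.servo_line([*PC[:2],.101],velocity=.1);bot.dwell(.15);st("low")
c=vision.read_camera('side');cv2.imwrite('pics/side5.png',c['frame'][...,::-1])
b=c['frame'][165:275,290:420,::-1];cv2.imwrite('pics/g.png',cv2.resize(b,None,fx=5,fy=5,interpolation=cv2.INTER_CUBIC))
E
```

```text
[ 4.53119946e-02  5.73777852e-01  1.64620292e+00 -4.44089210e-16
  9.21611882e-01 -4.60833489e-01]
at t30.68 p [ 0.4314 -0.3208  0.0366] F [-0.32  0.34  0.18] w 0.0599 gf 0.0 q6 -1.15
grip t31.02 p [ 0.4317 -0.321   0.0373] F [0.75 0.79 5.54] w 0.0368 gf 49.5 q6 -1.15
lift t31.41 p [ 0.4312 -0.3207  0.0604] F [-1.06  0.11 -4.8 ] w 0.0368 gf 50.7 q6 -1.15
over plate t33.68 p [0.6657 0.0304 0.16  ] F [-0.27  0.36 -4.91] w 0.0371 gf 50.7 q6 -0.46
low t34.67 p [0.6666 0.0317 0.1019] F [-0.02  0.58 -3.74] w 0.0368 gf 50.7 q6 -0.46
```

View pics/g.png

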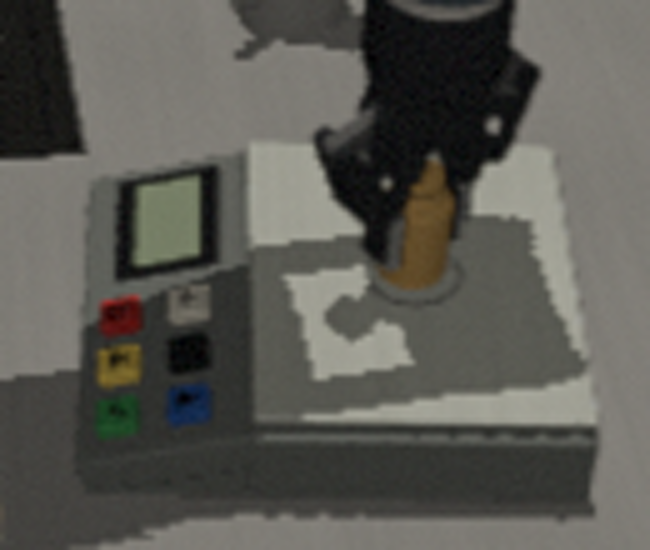

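The upright weight hovers over the 52 mm circle, centred to within about 2 mm (bottom at crop ~(415,290), circle bottom at ~303). I'll set it down gently.

```bash
python3 - <<'E'
from h import *
def fz(): return np.mean([(bot.dwell(.02),get_obs()["wrist_force"][2])[1] for _ in range(4)])
f0=fz();z=.101;log=[]
while z>.091:
    z-=.0005 if z<.0985 else .001
    bot.servo_line([*PC[:2],z],velocity=.05);f=fz()-f0;log.append((round(z,4),round(f,1)))
    if f>2:break
print(f0,log)
hand.move_gripper(.065);st("open")
bot.servo_line([*PC[:2],.19],velocity=.2)
hand.move_gripper(0)
bot.reach(sc(K["green"])-KZ*.08,KQ);st("above green")
for n in('top','side'):
    c=vision.read_camera(n);cv2.imwrite(f'pics/{n}6.png',c['frame'][...,::-1])
a=cv2.imread('pics/top6.png')[110:220,284:394];b=cv2.imread('pics/side6.png')[165:275,300:410]
cv2.imwrite('pics/i.png',cv2.resize(np.hstack([a,b]),None,fx=3.6,fy=3.6,interpolation=cv2.INTER_CUBIC))
E
```

```text
-4.828404144136488 [(0.1, np.float64(0.0)), (0.099, np.float64(0.2)), (0.098, np.float64(-0.3)), (0.0975, np.float64(0.4)), (0.097, np.float64(6.1))]
open t36.86 p [0.6663 0.0317 0.0972] F [ 0.17 -0.12  0.02] w 0.0654 gf 0.0 q6 -0.46
above green t38.96 p [ 0.481  -0.0345  0.1241] F [ 0.46 -0.51  0.58] w 0.0002 gf 0.0 q6 0.08
```

View pics/i.png

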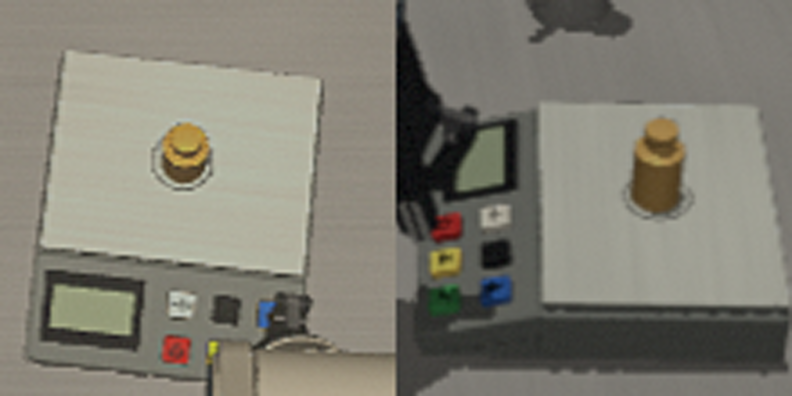

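The weight stands upright and centred in the circle (top crop (183,160), side crop (657,198)). Now the green key, then back off and hand in.

```bash
python3 - <<'E'
from h import *
press('green',.4)
bot.servo_line(get_obs()['position']+np.array([-.03,0,.1]),velocity=.25)
bot.dwell(.3);st("clear")
print(hand_in())
E
```

```text
green base -0.3 [(3.0, np.float64(-0.2)), (2.0, np.float64(0.4)), (1.0, np.float64(-1.0)), (0.0, np.float64(2.1)), (-1.0, np.float64(2.6)), (-2.0, np.float64(3.5)), (-3.0, np.float64(4.7)), (-4.0, np.float64(5.2)), (-5.0, np.float64(16.6))] meas h -4.5 mm
held f 16.8
green t42.96 p [ 0.4879 -0.0355  0.0913] F [ 0.01 -0.22 -1.15] w -0.0000 gf 0.0 q6 0.08
clear t43.83 p [ 0.4574 -0.0354  0.1901] F [ 0.28  1.36 -0.15] w 0.0001 gf 0.0 q6 0.06
the job is handed in; nothing more can be done
None
```

The calibration was done in the order asked and handed in at about 44 s of the 72 s allowed: portafilter on the mat, red, white and blue pressed (blue held 2.5 s), the 500 g weight standing in the plate circle, then green pressed; no verdict came back.

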